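# Pull the plate stack into line with a tapered alignment pin

## Robot

A 6-joint arm with a two-finger parallel gripper is mounted at the origin on a cart in front of the work surface, level with it; the furniture and walls round the work are solid. World frame = base frame: x ahead of the robot, y to its left, z up, the work surface at z = 0. Lengths are in mm, angles in rad, forces in N, time in s.
With the tool pointing down it reaches from about 400 to 925 mm from the base axis. Payload 12.5 kg.
Tool frame: the origin (TCP) lies midway between the tips of the shut fingers; the grasp point (between the pads) lies 19 mm behind it (env.tcp_to_grasp is the distance from the TCP to the grasp point, in mm); z points along the fingers, y is the line along which they close (so a half turn about z gives the same grasp; the last joint's range is limited). The gripper opens to 95 mm and grips with 3 to 60 N. Pads are 20 mm wide; open, the fingers measure 119 mm over their backs; the gripper's body (75 mm by 180 mm) begins 59 mm behind the grasp point.
Start: joints at [1.017, 0.491, 1.559, -0, 1.092, -0.106], TCP at [270.601, 563.402, 214.661] pointing down, gripper open.
Joint ranges: [-3.1, 3.1], [-0.84, 2.19], [0.05, 2.79], [-1.13, 4.28], [0.06, 2.93], [-2.69, 2.69]. Speed limits (rad/s): [2.22, 2.22, 2.79, 3.14, 3.14, 3.14].

## Interface

Orientations are given as [roll, pitch, yaw] about the fixed x, y, z axes, in that order (R = Rz(yaw) Ry(pitch) Rx(roll)).
In Python, from cell import env gives the robot as it stands. The module is installed in compiled form; this text tells all that it offers.
- The arm moves only by the tool step_arm, never from a script. Its argument "plan" is a list that holds one entry, the list of rows, each a list of 5 numbers: the shift along the tool's x, y, z in mm, then the turn about the tool's z in degrees, then the opening, from -1 (shut) to 1 (fully open). A call has 1 to 8 rows; each row is the pose to reach, as a shift and turn from the pose commanded when the call began, along the tool's axes at that moment; what a row does not reach only later rows make up. A row lasts 1/12 s, in which the tool goes at most 41.7 mm and 7.16 degrees, less where a joint would pass 70% of its speed; a pose out of reach is approached as far as the arm can. A call with a gripper value outside its range is refused whole. The fingers move at their own pace and stop on an object; the grip force is fixed at half the most. Time passes only in rows, so rows that repeat a pose let the fingers close. It gives the time, the measured TCP pose, the force, the opening and the grip force at its end, in the units of the state.
- env.state(): the state, without advancing time (a new reading comes with each control period).
- env.read_camera(name): name is "scene" or "top" or "wrist"; returns the picture (420x560x3 uint8, blue, green, red); there is no depth.
- env.get_calibration(name): a dict with "K" (3x3 intrinsics, pixels), "extrinsics" (4x4, takes a point from world to camera coordinates). Camera axes: x right, y up, looking along -z (the intrinsics and any distortion apply to the point x, -y, -z); pixel columns grow to the right and rows downward; lengths in mm; the calibration is good to about 2 mm. A picture is of the moment at which its call begins: read the wrist's pose just before it. get_calibration takes no time and is no camera call; for the wrist camera it gives the pose at the moment of the call.
- env.job_done(): hands the job in; it is judged then, once.
The state is a dict: "t": time; "joints": joint angles; "qvel": joint speeds; "tau": joint torques, N m; "eef_pos": TCP position; "tcp_rot": TCP orientation; "ft_force": force on the tool from outside, world axes, zero at the start; "moment": the same for the moment, N m; "opening": opening from 0.0 (shut) to 1.0 (fully open); "grip_force": force on a finger pad.
Only numpy, scipy, OpenCV 4.12 (cv2) and the standard library are available. Lean on these libraries where they do the work, as an engineer would, in place of code of your own. Each camera call takes 0.05 s, during which the arm holds its last target. There are 200 camera calls.

## Task

Take the tapered alignment pin with the red head out of its grey stand and drive it down through the hole of the jig's sliding top plate into the bore of the flange beneath, pulling the plate into line with it, until the brass collar sits fully home, flat on the plate; then let go of it. The bore lies to one side under the plate, so lower the pin gently, feel for it by moving pin and plate together, and never let the pin press on the jig harder than 40 N. Leave the other things on the bench undisturbed.

Things in the scene. Friction and masses are not known exactly. Their poses are not given: they have to be found in the camera images.
- jig: Alignment jig, fixed to the bench: blue base plate 120 x 120 x 8 mm, corner posts with brass clamp fingers over the plate's corners (45 mm or more from the centre, 57 mm high; screws on them 60 mm high), a dark steel flange inside aluminium walls, a sliding aluminium plate on top. Origin: centre of the underside, on the bench; z up, x and y along its sides.
- bore_circle (a point): Point on the jig's centre line, level with the flange's upper face, 44 mm above the jig's origin. The flange, 34 mm thick, is bolted fast at an unknown angle; its upright 18 mm through bore is eccentric: the bore's axis lies 8 mm from this point in a direction that differs each time and is not reported, mostly hidden under the plate. Around the bore the face is flat.
- plate_hole (a point): Centre of the plate's hole (18 mm, chamfered) at its upper face, 54 mm above the jig's origin. Plate 78 x 78 x 8 mm, black cross lines. Held by friction, it slides level up to 9.5 mm from centre in the jig's x and y when pushed with about 4 N along an axis (plus 40 N per m/s), and stays put. It starts within 1.5 mm of the centre line in x and y.
- pin: Tapered pin, 85 mm long, about 0.1 kg. Origin: centre of its lower end; z up its axis. From the lower end: taper from 10 to 16 mm diameter over 0 to 28 mm, straight 16 mm shank to 44 mm, brass collar 34 mm wide from 44 to 49 mm, round red head to hold, 23 mm wide, from 49 to 85 mm. Fully home, its collar rests on the plate and its origin is 10 mm above the jig's origin.
- pin_stand: Grey stand for the pin, fixed: block 60 x 60 x 50 mm with a 74 mm black foot. Origin: centre of the underside on the bench, z up. The pin stands upright in its central 21 mm hole, 47 mm deep, with the collar resting on the block's top, 50 mm above the bench. Towards the robot's right (x 0.3, y -0.36 m) the tensile tester's column stands 0.63 m high: pass it with the arm folded back.
- swab_tub: Bystander: white tub with blue lid, 47 mm wide, 62 mm high, origin at the centre of its underside.
- gauge_box: Bystander: brown box 72 x 118 x 34 mm, origin at the centre of its underside.
- note_pad: Bystander: yellow pad of notes 30 x 70 x 12 mm, origin at the centre of its underside.
- ball_pen: Bystander: blue pen 10 x 142 x 12 mm, lying, origin at the centre of its underside.
- pin_vial: Bystander: white tube with red cap 17 x 64 x 17 mm, lying, origin at the centre of its underside.
Things that resemble listed ones, but are neither listed nor needed, are in the scene too. Leave any brown look-alike of the pin alone.

How it is judged:
By the outcome, as a careful person would: the job done as asked, in the order asked, and still so for the second after the job is handed in, with the robot touching nothing.
It also fails if it takes over 72 s, if anything falls off the work surface, if the arm or the gripper's body presses on something with over 40 N, if the wrist force passes 120 N, or if a joint passes its speed limit or range.

## Working session

There is one attempt and no reset: what is moved stays moved. The work goes in short steps, Python scripts to look and compute and a tool call to move; the robot and the scene stay as the last step left them, time stands still between calls to the robot, and variables do not carry over. Pictures are saved under pics/ and viewed, at most 10 in all, crops included, and the job is handed in when it is done.

Besides the shell and the picture viewer there is one more tool, called after ">>>" in YAML: its name, and indented under it one key for each argument. step_arm: Moves the arm, as the interface text tells. Its arguments: {"type":"object","properties":{"plan":{"type":"array"}},"required":["plan"]}

```bash
mkdir -p pics; cat > h.py <<'E'
from cell import env
import cv2, numpy as np
def proj(name,p,c=None):
    c=c or env.get_calibration(name); K=np.array(c["K"]);E=np.array(c["extrinsics"])
    q=E@np.r_[p,1]; v=K@np.array([q[0],-q[1],-q[2]]); return v[:2]/v[2]
def ray(name,uv,z,c=None):
    "world point on pixel ray at height z"
    c=c or env.get_calibration(name); K=np.array(c["K"]);E=np.array(c["extrinsics"])
    d=np.linalg.inv(K)@np.array([uv[0],uv[1],1.]); d=np.array([d[0],-d[1],-d[2]])
    R=E[:3,:3]; o=-R.T@E[:3,3]; d=R.T@d
    return o+d*(z-o[2])/d[2]
E
python3 - <<'E'
from h import *
s=env.state();print({k:np.round(v,3) for k,v in s.items()}, env.tcp_to_grasp)
a=env.read_camera("scene");b=env.read_camera("top")
cv2.imwrite("pics/scene.png",a);cv2.imwrite("pics/top.png",b)
for n in("scene","top"):
    c=env.get_calibration(n);print(n,{k:np.round(v,3).tolist() for k,v in c.items()})
E
```

```text
{'t': np.float64(0.0), 'joints': array([ 1.017,  0.492,  1.559,  0.   ,  1.092, -0.106]), 'qvel': array([-0.001,  0.   , -0.   , -0.001, -0.   , -0.   ]), 'tau': array([ 1.0000e-03, -6.1263e+01, -2.5818e+01,  6.9000e-02,  4.8000e-02,
       -0.0000e+00]), 'eef_pos': array([270.463, 563.175, 214.056]), 'tcp_rot': array([-3.14 , -0.   ,  2.694]), 'ft_force': array([-0.164,  0.512, -1.135]), 'moment': array([-0.028, -0.035, -0.037]), 'grip_force': np.float64(0.0), 'opening': np.float64(1.002)} 18.8
scene {'K': [[439.134, 0.0, 280.697], [0.0, 439.134, 207.886], [0.0, 0.0, 1.0]], 'extrinsics': [[-0.531, -0.847, 0.007, 196.753], [0.691, -0.428, 0.583, -474.323], [-0.491, 0.315, 0.813, -693.679], [0.0, 0.0, 0.0, 1.0]]}
top {'K': [[407.803, 0.0, 280.611], [0.0, 407.803, 210.775], [0.0, 0.0, 1.0]], 'extrinsics': [[0.02, -0.999, 0.03, -134.178], [0.997, 0.023, 0.072, -573.078], [-0.073, 0.029, 0.997, -965.506], [0.0, 0.0, 0.0, 1.0]]}
```

View pics/top.png

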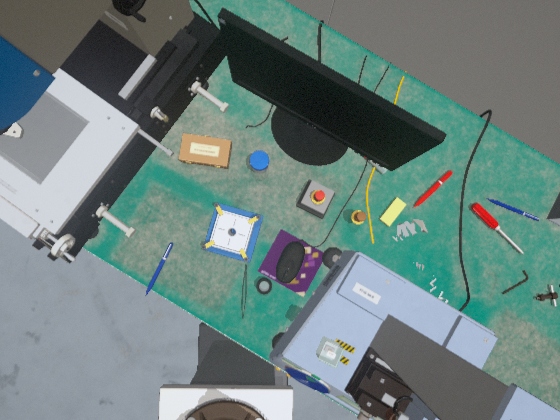

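View pics/scene.png

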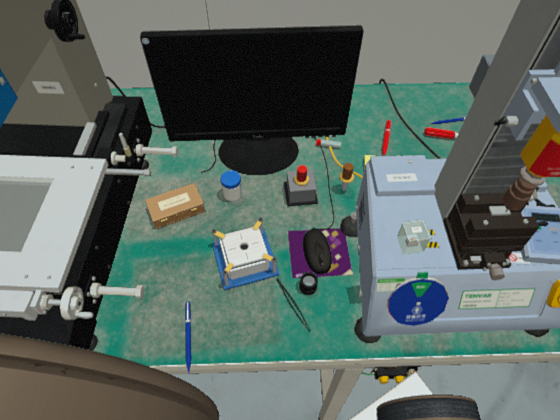

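Top view: the candidates are the red pin in the grey stand (318,197), the brown look-alike (358,216) and the red-capped vial at (376,166). I choose (318,197). The jig is at (232,232). Next I'll check this in a close crop.

```bash
python3 - <<'E'
from h import *
b=cv2.imread("pics/top.png");a=cv2.imread("pics/scene.png")
c1=cv2.resize(b[170:270,190:370],None,fx=4.4,fy=4.4,interpolation=cv2.INTER_CUBIC)[:,:800]
c2=cv2.resize(a[155:295,205:365],None,fx=4,fy=4,interpolation=cv2.INTER_CUBIC)
cv2.imwrite("pics/c1.png",c1);cv2.imwrite("pics/c2.png",c2[:600])
def cen(im,lo,hi,box):
    x0,y0,x1,y1=box;h=cv2.cvtColor(im[y0:y1,x0:x1],cv2.COLOR_BGR2HSV)
    m=(((h[...,0]<8)|(h[...,0]>172))&(h[...,1]>150)&(h[...,2]>90)); ys,xs=np.nonzero(m);return xs.mean()+x0,ys.mean()+y0,len(xs),xs.min()+x0,xs.max()+x0,ys.min()+y0,ys.max()+y0
r=cen(b,0,0,(300,180,336,215));print("red top",r,ray("top",r[:2],85))
r2=cen(a,0,0,(285,155,320,200));print("red scene",r2,ray("scene",r2[:2],75))
print("hole top",ray("top",(232,232),54),"hole scene",ray("scene",(244,246),54))
for p in [(200,600),(0,500),(0,400)]: pass
print("monitor lower edge pts top z~100?",[ray("top",p,z).round() for p,z in (((385,168),100),((230,65),100),((440,135),300),((225,12),300))])
print("brown",ray("top",(358,215),80),"tub",ray("top",(260,160),62))
E
```

```text
red top (np.float64(319.15492957746477), np.float64(195.16901408450704), 71, np.int64(315), np.int64(324), np.int64(191), np.int64(200)) [ 608.98291671 -207.34230332   85.        ]
red scene (np.float64(301.5698924731183), np.float64(171.16129032258064), 93, np.int64(297), np.int64(306), np.int64(165), np.int64(180)) [ 615.04156744 -208.89547284   75.        ]
hole top [521.42240912  -8.68420075  54.        ] hole scene [523.36361898  -5.86812435  54.        ]
monitor lower edge pts top z~100? [array([ 673., -354.,  100.]), array([901.,   3., 100.]), array([ 698., -396.,  300.]), array([911.,  -7., 300.])]
brown [ 565.937007   -297.96483511   80.        ] tub [691.20237564 -69.93559729  62.        ]
```

View pics/c1.png

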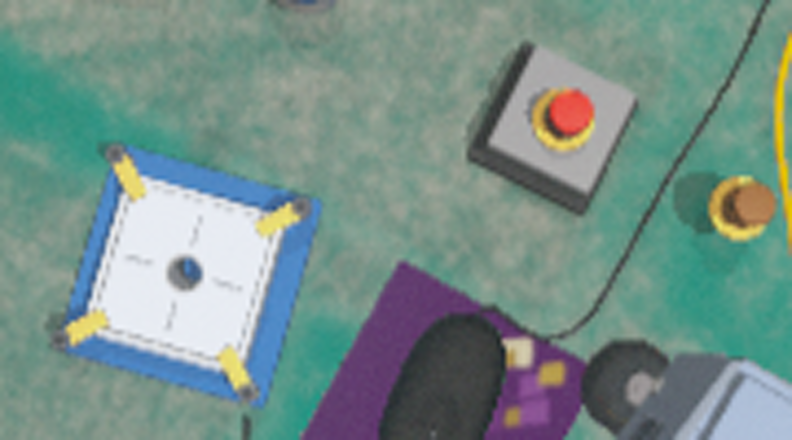

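The crop confirms a red head with brass collar in the grey stand at crop (565,115). The brown look-alike stands free at (745,205). The plate hole is at (185,271), with blue showing inside it. Now I'll move over the jig with the tool yaw aligned to it (about 163.4°).

>>> step_arm:
  plan:
    - [[-240, -207, 0, -9, 1], [-240, -207, 0, -9, 1], [-240, -207, 0, -9, 1], [-240, -207, 0, -9, 1], [-240, -207, 0, -9, 1], [-240, -207, 0, -9, 1], [-240, -207, 0, -9, 1], [-240, -207, 0, -9, 1]]

```text
t: 0.77
eef_pos: [398.0, 269.9, 214.6]
tcp_rot: [-3.141, -0.0, 2.85]
ft_force: [0.3, -0.2, -0.2]
opening: 0.998
grip_force: 0.0
```

```bash
cat >> h.py <<'E'
def tool(dp):
    "world shift -> tool shift for the present pose (tool down)"
    y=env.state()["tcp_rot"][2]; c,s=np.cos(y),np.sin(y)
    return np.round([c*dp[0]+s*dp[1], s*dp[0]-c*dp[1], -dp[2]],1)
def st():
    s=env.state(); print(round(s["t"],2),np.round(s["eef_pos"],1),np.round(np.degrees(s["tcp_rot"]),2),np.round(s["ft_force"],1),np.round(s["moment"],2),round(float(s["opening"]),3)); return s
E
python3 -c "
from h import *
s=st();print(s['joints']);print(tool(np.array([521.5,-8,214])-s['eef_pos']));c=env.get_calibration('wrist');print(np.round(np.linalg.inv(c['extrinsics']),3),c['K'])"
```

```text
0.77 [398.  269.9 214.6] [-179.97   -0.    163.28] [ 0.3 -0.2 -0.2] [ 0.02 -0.04  0.01] 0.998
[ 4.58728283e-01  2.87202377e-01  1.90080937e+00 -4.26942906e-04
  9.53905993e-01 -8.20032157e-01]
[-198.3 -230.7    0.6]
[[ 2.87000e-01 -9.31000e-01 -2.26000e-01  3.34113e+02]
 [ 9.58000e-01  2.79000e-01  6.80000e-02  2.89066e+02]
 [-1.00000e-03 -2.36000e-01  9.72000e-01  3.84827e+02]
 [ 0.00000e+00  0.00000e+00  0.00000e+00  1.00000e+00]] [[310.18270807   0.         280.13378822]
 [  0.         310.18270807 210.08988807]
 [  0.           0.           1.        ]]
```

>>> step_arm:
  plan:
    - [[-260, -231, 40, 0, 1], [-260, -231, 40, 0, 1], [-260, -231, 40, 0, 1], [-260, -231, 40, 0, 1], [-260, -231, 40, 0, 1], [-260, -231, 80, 0, 1], [-260, -231, 120, 0, 1], [-260, -231, 125, 0, 1]]

```text
t: 1.43
eef_pos: [561.4, 7.2, 121.9]
tcp_rot: [3.141, 0.002, 2.85]
ft_force: [1.3, 0.6, -0.3]
opening: 0.999
grip_force: 0.0
```

>>> step_arm:
  plan:
    - [[0, 0, 0, 0, 1]]

```text
t: 1.52
eef_pos: [560.8, 5.2, 117.5]
tcp_rot: [-3.14, -0.005, 2.847]
ft_force: [-0.9, 0.5, -0.8]
opening: 0.997
grip_force: 0.0
```

```bash
python3 - <<'E'
from h import *
s=st();c=env.get_calibration('wrist');im=env.read_camera('wrist');cv2.imwrite("pics/w1.png",im)
np.savez("w1.npz",K=c["K"],E=c["extrinsics"])
print(proj('wrist',[521.5,-8,54],c))
u,v=proj('wrist',[521.5,-8,54],c).astype(int)
cr=cv2.resize(im[max(0,v-70):v+70,max(0,u-90):u+90],None,fx=4,fy=4,interpolation=cv2.INTER_CUBIC);print(max(0,u-90),max(0,v-70));cv2.imwrite("pics/w1c.png",cr)
E
```

```text
1.52 [560.8   5.2 117.5] [-179.92   -0.28  163.14] [-0.9  0.5 -0.8] [0.   0.04 0.04] 0.997
[248.69163392 179.80689345]
158 109
```

View pics/w1c.png

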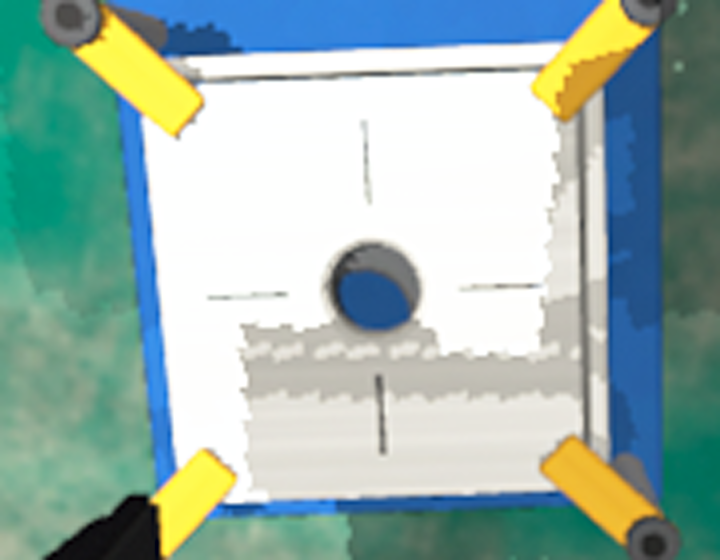

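The wrist crop shows the plate hole at crop (374,287), which is full pixel (251.5,180.8). Blue, seen through the bore, fills its lower-left part and the grey flange shows at upper right. Next I'll fit the bore position by ray-casting the blue mask.

```bash
cat > fit.py <<'E'
from h import *
from scipy.optimize import differential_evolution
import sys
d=np.load(sys.argv[1]+".npz");c={"K":d["K"],"extrinsics":d["E"]};im=cv2.imread(f"pics/{sys.argv[1]}.png").astype(int)
def R(u,v,z): return ray("",(u,v),z,c)
sc=[R(158+x/4,109+y/4,60)[:2] for x,y in((72,18),(648,2),(655,535))]
jc=(sc[0]+sc[2])/2; print("screws",np.round(sc,1),"centre",jc.round(1)); dv=sc[1]-sc[0]
print("jig y dir deg",np.degrees(np.arctan2(dv[1],dv[0])), np.degrees(np.arctan2(*(sc[1]-sc[2])[::-1])), np.linalg.norm(dv),np.linalg.norm(sc[2]-sc[1]))
u0,v0=251.5,180.75
px=[(u,v) for v in range(int(v0)-14,int(v0)+15) for u in range(int(u0)-14,int(u0)+15)]
col=np.array([im[v,u] for u,v in px]); blue=np.clip((col[:,0]-col[:,2]-20)/60,0,1); dark=np.clip((215-col.mean(1))/60,0,1)
P={z:np.array([R(u,v,z)[:2] for u,v in px]) for z in(54,46,44,10)}
sm=lambda P,q,r:1/(1+np.exp(np.clip((np.linalg.norm(P-q,axis=1)-r)/.25,-50,50)))
h0=R(u0,v0,54)[:2]
def cost(x,full=0):
    h,b=h0+x[:2],jc+8*np.array([np.cos(x[2]),np.sin(x[2])])+x[3:5]
    H=sm(P[54],h,9.5); B=sm(P[54],h,9)*sm(P[46],h,9)*sm(P[44],b,9)*sm(P[10],b,9)
    e=((H-dark)**2).sum()*.5+((B-blue)**2).sum()+.05*(x[3:5]**2).sum()
    return e
r=differential_evolution(cost,[(-3,3)]*2+[(-np.pi,np.pi)]+[(-3,3)]*2,seed=1,maxiter=150)
h=h0+r.x[:2];b=jc+8*np.array([np.cos(r.x[2]),np.sin(r.x[2])])+r.x[3:5]
print("cost",r.fun,"hole",h.round(1),"bore",b.round(1),"b-h",(b-h).round(1),"theta world deg",np.degrees(r.x[2]).round(),r.x.round(2))
E
python3 fit.py w1
```

```text
screws [[461.5 -41.5]
 [488.3  56.2]
 [583.8  31.8]] centre [522.7  -4.9]
jig y dir deg 74.68624632263037 165.66327710340764 101.30584749802712 98.63807200784989
cost 16.778059309492217 hole [523.4  -6.9] bore [528.4 -11.4] b-h [ 5.  -4.5] theta world deg -49.0 [ 0.58 -0.75 -0.86  0.43 -0.5 ]
```

>>> step_arm:
  plan:
    - [[-40, -40, -30, 0, 1], [-109, -189, -33, 0, 1], [-109, -189, -33, 0, 1], [-109, -189, -33, 0, 1], [-109, -189, -33, 0, 1], [-109, -189, -33, 0, 1], [-109, -189, -33, 0, 1], [-109, -189, -33, 0, 1]]

```text
t: 2.23
eef_pos: [610.2, -202.4, 155.6]
tcp_rot: [3.141, -0.0, 2.85]
ft_force: [-0.5, 0.8, -1.1]
opening: 0.999
grip_force: 0.0
```

```bash
python3 - <<'E'
from h import *
s=st();c=env.get_calibration('wrist');im=env.read_camera('wrist');cv2.imwrite("pics/w2.png",im)
h=cv2.cvtColor(im,cv2.COLOR_BGR2HSV);m=(((h[...,0]<8)|(h[...,0]>172))&(h[...,1]>150)&(h[...,2]>80)).astype(np.uint8)
n,l,S,C=cv2.connectedComponentsWithStats(m)
for i in range(1,n):
    if S[i,4]>60: print(S[i],C[i],ray('wrist',C[i],85,c).round(1))
print(proj('wrist',[611,-208,91],c))
E
```

```text
2.23 [ 610.2 -202.4  155.6] [ 1.7998e+02 -1.0000e-02  1.6329e+02] [-0.5  0.8 -1.1] [ 0.03 -0.   -0.08] 0.999
[261 204  28  33 662] [274.54531722 220.94561934] [ 609.7 -207.1   85. ]
[190 314  14  14 126] [196.63492063 320.98412698] [ 677.  -298.8   85. ]
[273.74496907 224.8497595 ]
```

View pics/w2.png

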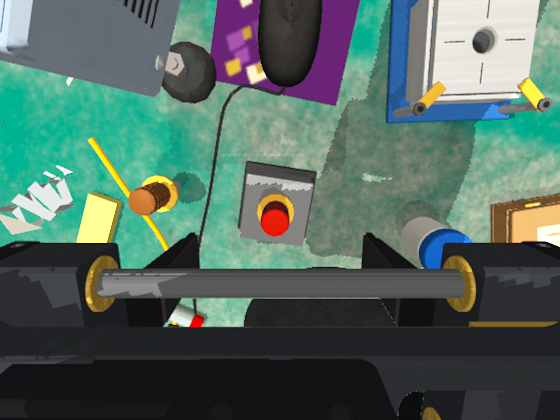

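The wrist view shows the red head at (275,222) between the fingers, with its collar on the grey stand and the brown look-alike well aside at (150,198). I'll descend and grip.

>>> step_arm:
  plan:
    - [[-1, -4.5, 35, 0, 1], [-1, -4.5, 65, 0, 1], [-1, -4.5, 85, 0, 1], [-1, -4.5, 95, 0, 1], [-1, -4.5, 96, 0, 1], [-1, -4.5, 96, 0, -0.4], [-1, -4.5, 96, 0, -1], [-1, -4.5, 96, 0, -1]]

```text
t: 2.95
eef_pos: [610.9, -207.5, 60.9]
tcp_rot: [-3.141, 0.002, 2.851]
ft_force: [-0.6, -0.6, 0.7]
opening: 0.844
grip_force: 0.0
```

>>> step_arm:
  plan:
    - [[0, 0, 0, 0, -1], [0, 0, 0, 0, -1], [0, 0, 0, 0, -1], [0, 0, 0, 0, -1], [0, 0, 0, 0, -1], [0, 0, 0, 0, -1]]

```text
t: 3.45
eef_pos: [610.2, -207.7, 59.3]
tcp_rot: [3.142, 0.0, 2.851]
ft_force: [0.1, -0.2, -0.9]
opening: 0.425
grip_force: 0.0
```

>>> step_arm:
  plan:
    - [[0, 0, 0, 0, -1], [0, 0, 0, 0, -1], [0, 0, 0, 0, -1], [0, 0, 0, 0, -1], [0, 0, 0, 0, -1], [0, 0, 0, 0, -1]]

```text
t: 3.95
eef_pos: [610.2, -207.6, 59.3]
tcp_rot: [3.142, -0.0, 2.851]
ft_force: [1.0, 0.6, -0.4]
opening: 0.234
grip_force: 30.0
```

>>> step_arm:
  plan:
    - [[0, 0, -10, 0, -1], [0, 0, -30, 0, -1], [0, 0, -55, 0, -1], [0, 0, -80, 0, -1], [0, 0, -86, 0, -1], [0, 0, -86, 0, -1]]

```text
t: 4.45
eef_pos: [610.9, -207.9, 147.6]
tcp_rot: [-3.141, 0.004, 2.851]
ft_force: [-0.7, 0.4, -2.8]
opening: 0.235
grip_force: 30.0
```

```bash
python3 - <<'E'
from h import *
s=st();print(tool(np.array([523.4,-6.9,145])-s['eef_pos']))
E
```

```text
4.45 [ 610.9 -207.9  147.6] [-179.97    0.21  163.35] [-0.7  0.4 -2.8] [-0.03 -0.03  0.02] 0.235
[141.4 167.5   2.6]
```

>>> step_arm:
  plan:
    - [[25, 30, 0, -1.5, -1], [50, 59, 0, -1.5, -1], [75, 89, 0, -1.5, -1], [100, 118, 0, -1.5, -1], [125, 148, 0, -1.5, -1], [141, 167, 0, -1.5, -1], [141, 167, 0, -1.5, -1], [141, 167, 0, -1.5, -1]]

```text
t: 5.12
eef_pos: [522.3, -6.2, 144.6]
tcp_rot: [-3.141, -0.001, 2.879]
ft_force: [0.6, -1.1, -0.3]
opening: 0.233
grip_force: 30.0
```

```bash
python3 - <<'E'
from h import *
s=st();c=env.get_calibration('wrist');im=env.read_camera('wrist');cv2.imwrite("pics/w3.png",im)
p=s['eef_pos'];t=[p[0],p[1],p[2]-53.3];print("tip",proj('wrist',t,c),"hole",proj('wrist',[523.4,-6.9,54],c))
u,v=proj('wrist',t,c).astype(int)
print(u-100,v-75);cv2.imwrite("pics/w3c.png",cv2.resize(im[v-75:v+75,u-100:u+100],None,fx=4,fy=4,interpolation=cv2.INTER_CUBIC))
E
```

```text
5.12 [522.3  -6.2 144.6] [-1.7999e+02 -7.0000e-02  1.6497e+02] [ 0.6 -1.1 -0.3] [ 0.02 -0.05  0.02] 0.233
tip [280.2903913 226.1627003] hole [279.78034053 215.29117153]
180 151
```

View pics/w3c.png

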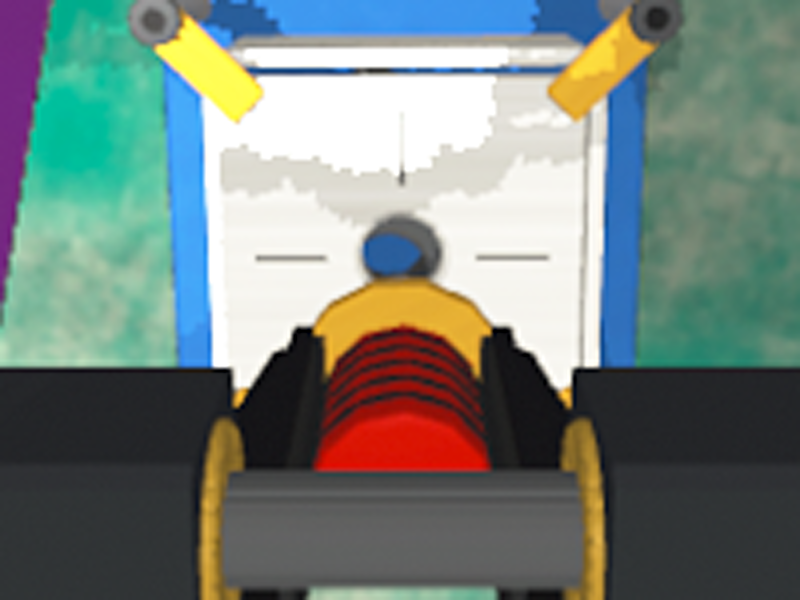

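The crop shows the hole at crop (402,252), which is full pixel (280.5,214), within 1.5 px of prediction. The pin is square over it and blue is again visible to the left. Now I'll lower the tip into the hole.

>>> step_arm:
  plan:
    - [[-1, -0.5, 12, 0, -1], [-1, -0.5, 22, 0, -1], [-1, -0.5, 30, 0, -1], [-1, -0.5, 34, 0, -1], [-1, -0.5, 37, 0, -1], [-1, -0.5, 40, 0, -1], [-1, -0.5, 42, 0, -1], [-1, -0.5, 42, 0, -1]]

```text
t: 5.83
eef_pos: [523.8, -8.0, 103.1]
tcp_rot: [3.142, -0.0, 2.877]
ft_force: [0.8, -0.3, -1.6]
opening: 0.234
grip_force: 30.0
```

>>> step_arm:
  plan:
    - [[0, 0, 1, 0, -1], [0, 0, 2, 0, -1], [-1.3, -0.6, 3, 0, -1], [-2.6, -1.2, 3, 0, -1], [-4, -1.8, 3, 0, -1], [-5.3, -2.5, 3, 0, -1], [-5.3, -2.5, 3, 0, -1]]

```text
t: 6.42
eef_pos: [527.8, -11.3, 100.2]
tcp_rot: [3.141, -0.002, 2.877]
ft_force: [-3.0, 5.2, 0.3]
opening: 0.239
grip_force: 30.0
```

>>> step_arm:
  plan:
    - [[0, 0, 1, 0, -1], [0, 0, 2, 0, -1], [0, 0, 3, 0, -1], [0, 0, 3.5, 0, -1], [0, 0, 4, 0, -1]]

```text
t: 6.83
eef_pos: [527.8, -11.3, 96.5]
tcp_rot: [3.141, -0.001, 2.877]
ft_force: [-3.1, 4.2, 3.3]
opening: 0.237
grip_force: 30.0
```

>>> step_arm:
  plan:
    - [[0, 0, 0.5, 0, -1], [0, 0, 1, 0, -1], [0, 0, 1.5, 0, -1], [0, 0, 2, 0, -1]]

```text
t: 7.17
eef_pos: [527.9, -11.2, 94.5]
tcp_rot: [3.141, -0.001, 2.877]
ft_force: [-3.2, 5.6, 3.4]
opening: 0.236
grip_force: 30.0
```

The tip is below the flange face and the force is low, so it has entered the bore. I'll continue gently.

>>> step_arm:
  plan:
    - [[0, 0, 0.7, 0, -1], [0, 0, 1.4, 0, -1], [0, 0, 2.1, 0, -1], [0, 0, 2.8, 0, -1], [0, 0, 3.5, 0, -1], [0, 0, 4, 0, -1]]

```text
t: 7.67
eef_pos: [527.9, -11.3, 90.5]
tcp_rot: [3.141, -0.001, 2.877]
ft_force: [-3.2, 5.1, 4.5]
opening: 0.237
grip_force: 30.0
```

>>> step_arm:
  plan:
    - [[0, 0, 0.7, 0, -1], [0, 0, 1.4, 0, -1], [0, 0, 2.1, 0, -1], [0, 0, 2.8, 0, -1], [0, 0, 3.5, 0, -1], [0, 0, 4, 0, -1]]

```text
t: 8.17
eef_pos: [527.9, -11.2, 86.5]
tcp_rot: [3.141, -0.001, 2.877]
ft_force: [-2.5, 5.6, 3.1]
opening: 0.236
grip_force: 30.0
```

>>> step_arm:
  plan:
    - [[0, 0, 0.7, 0, -1], [0, 0, 1.4, 0, -1], [0, 0, 2.1, 0, -1], [0, 0, 2.8, 0, -1], [0, 0, 3.5, 0, -1], [0, 0, 4, 0, -1]]

```text
t: 8.67
eef_pos: [527.9, -11.3, 82.5]
tcp_rot: [3.141, -0.001, 2.877]
ft_force: [-2.3, 4.6, 3.7]
opening: 0.235
grip_force: 30.0
```

>>> step_arm:
  plan:
    - [[0, 0, 0.6, 0, -1], [0, 0, 1.2, 0, -1], [0, 0, 1.8, 0, -1], [0, 0, 2.4, 0, -1], [0, 0, 3, 0, -1], [0, 0, 3.5, 0, -1]]

```text
t: 9.17
eef_pos: [527.9, -11.3, 79.0]
tcp_rot: [3.141, -0.001, 2.877]
ft_force: [-1.9, 3.7, 1.5]
opening: 0.233
grip_force: 30.0
```

>>> step_arm:
  plan:
    - [[0, 0, 0.6, 0, -1], [0, 0, 1.2, 0, -1], [0, 0, 1.8, 0, -1], [0, 0, 2.4, 0, -1], [0, 0, 3, 0, -1], [0, 0, 3.5, 0, -1]]

```text
t: 9.67
eef_pos: [527.8, -11.3, 75.4]
tcp_rot: [3.141, -0.001, 2.877]
ft_force: [-2.9, 4.7, 2.4]
opening: 0.232
grip_force: 30.0
```

>>> step_arm:
  plan:
    - [[0, 0, 0.6, 0, -1], [0, 0, 1.2, 0, -1], [0, 0, 1.8, 0, -1], [0, 0, 2.4, 0, -1], [0, 0, 3, 0, -1], [0, 0, 3.5, 0, -1]]

```text
t: 10.17
eef_pos: [527.9, -11.3, 71.9]
tcp_rot: [3.141, -0.001, 2.877]
ft_force: [-2.1, 5.1, 1.8]
opening: 0.236
grip_force: 30.0
```

>>> step_arm:
  plan:
    - [[0, 0, 0.6, 0, -1], [0, 0, 1.2, 0, -1], [0, 0, 1.8, 0, -1], [0, 0, 2.4, 0, -1], [0, 0, 3, 0, -1], [0, 0, 3.5, 0, -1]]

```text
t: 10.67
eef_pos: [528.1, -11.3, 68.5]
tcp_rot: [3.141, -0.001, 2.877]
ft_force: [-2.6, 3.4, 2.6]
opening: 0.232
grip_force: 30.0
```

>>> step_arm:
  plan:
    - [[0, 0, 0.5, 0, -1], [0, 0, 1, 0, -1], [0, 0, 1.5, 0, -1], [0, 0, 2, 0, -1], [0, 0, 2.5, 0, -1], [0, 0, 3, 0, -1]]

```text
t: 11.17
eef_pos: [528.1, -11.3, 65.5]
tcp_rot: [3.141, -0.0, 2.877]
ft_force: [-2.2, 4.9, 3.0]
opening: 0.238
grip_force: 30.0
```

Now the last 2 mm, a few tenths at a time until the collar makes contact.

>>> step_arm:
  plan:
    - [[0, 0, 0.4, 0, -1], [0, 0, 0.8, 0, -1], [0, 0, 1.2, 0, -1], [0, 0, 1.6, 0, -1]]

```text
t: 11.5
eef_pos: [528.1, -11.3, 64.0]
tcp_rot: [3.141, -0.0, 2.877]
ft_force: [-2.3, 4.5, 2.4]
opening: 0.238
grip_force: 30.0
```

>>> step_arm:
  plan:
    - [[0, 0, 0.2, 0, -1], [0, 0, 0.4, 0, -1], [0, 0, 0.4, 0, -1]]

```text
t: 11.75
eef_pos: [528.1, -11.3, 63.5]
tcp_rot: [3.141, -0.0, 2.877]
ft_force: [-2.2, 4.2, 2.4]
opening: 0.236
grip_force: 30.0
```

>>> step_arm:
  plan:
    - [[0, 0, 0.2, 0, -1], [0, 0, 0.4, 0, -1], [0, 0, 0.4, 0, -1]]

```text
t: 12.0
eef_pos: [528.1, -11.3, 63.2]
tcp_rot: [3.141, -0.0, 2.877]
ft_force: [-2.3, 4.5, 2.9]
opening: 0.234
grip_force: 30.0
```

>>> step_arm:
  plan:
    - [[0, 0, 0.2, 0, -1], [0, 0, 0.3, 0, -1], [0, 0, 0.3, 0, -1]]

```text
t: 12.25
eef_pos: [528.2, -11.4, 63.1]
tcp_rot: [3.141, -0.0, 2.877]
ft_force: [-2.5, 4.8, 5.7]
opening: 0.236
grip_force: 30.0
```

>>> step_arm:
  plan:
    - [[0, 0, 0.2, 0, -1], [0, 0, 0.4, 0, -1], [0, 0, 0.4, 0, -1]]

```text
t: 12.5
eef_pos: [528.5, -11.4, 63.0]
tcp_rot: [3.141, 0.001, 2.877]
ft_force: [-3.4, 4.9, 9.4]
opening: 0.231
grip_force: 30.0
```

The collar has contacted at the expected height with 9 N. I'll release and back off straight up.

>>> step_arm:
  plan:
    - [[0, 0, 0, 0, -0.1], [0, 0, 0, 0, -0.1], [0, 0, 0, 0, -0.1], [0, 0, 0, 0, -0.1], [0, 0, 0, 0, -0.1], [0, 0, 0, 0, -0.1]]

```text
t: 13.0
eef_pos: [528.3, -11.8, 62.1]
tcp_rot: [3.142, -0.0, 2.877]
ft_force: [-0.7, 0.2, 0.7]
opening: 0.448
grip_force: 0.0
```

>>> step_arm:
  plan:
    - [[0, 0, -5, 0, -0.1], [0, 0, -20, 0, -0.1], [0, 0, -45, 0, -0.1], [0, 0, -80, 0, -0.1], [0, 0, -100, 0, -0.1], [-20, 0, -110, 0, -0.1], [-40, 0, -110, 0, -0.1], [-40, 0, -110, 0, -0.1]]

```text
t: 13.67
eef_pos: [569.7, -23.1, 173.6]
tcp_rot: [3.141, 0.004, 2.877]
ft_force: [-0.3, 0.1, -0.4]
opening: 0.45
grip_force: 0.0
```

```bash
python3 - <<'E'
from h import *
s=st();c=env.get_calibration('wrist');im=env.read_camera('wrist')
for p in([528.4,-11.4,95],[528.4,-11.4,59]): print(proj('wrist',p,c))
u,v=proj('wrist',[528.4,-11.4,75],c).astype(int);v0=max(0,v-75)
a=cv2.resize(im[v0:v0+150,u-100:u+100],None,fx=4,fy=4,interpolation=cv2.INTER_CUBIC);print(u-100,v0)
cv2.imwrite("pics/w4c.png",a)
b=env.read_camera("scene");cv2.imwrite("pics/s2c.png",cv2.resize(b[150:300,180:380],None,fx=4,fy=4,interpolation=cv2.INTER_CUBIC))
E
```

```text
13.67 [569.7 -23.1 173.6] [179.97   0.23 164.82] [-0.3  0.1 -0.4] [0.05 0.02 0.01] 0.45
[280.77553286 165.03039893]
[280.68311638 161.11283944]
180 87
```

View pics/w4c.png

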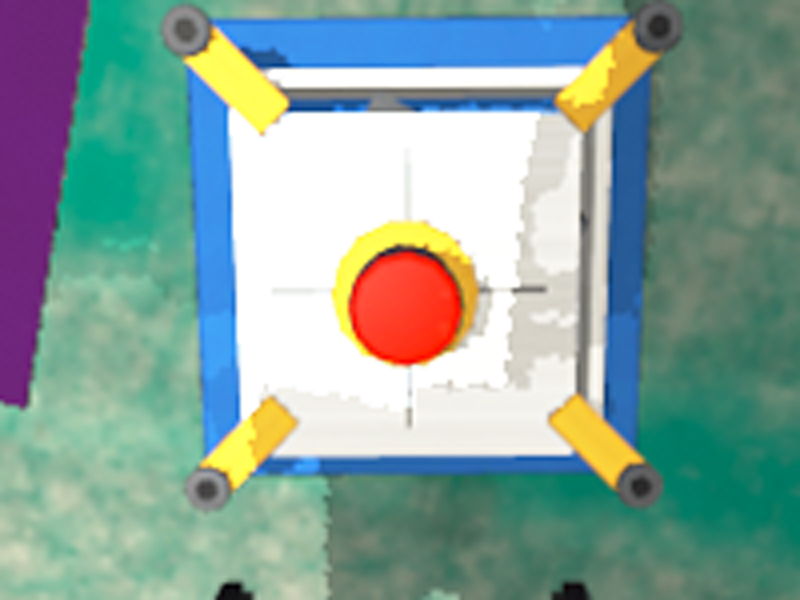

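View pics/s2c.png

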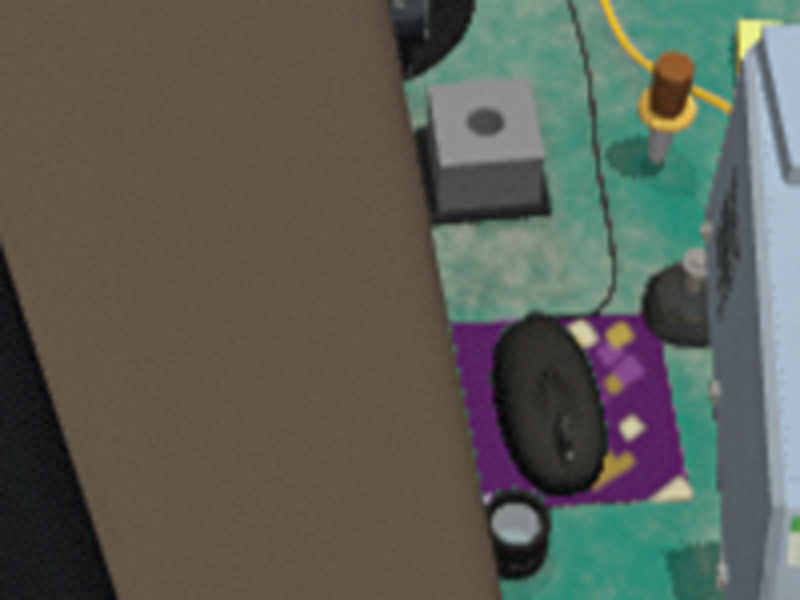

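The wrist crop shows the red head at (405,305) standing upright. Its collar lies concentric and flat on the plate, which has shifted with it. The scene crop shows an empty stand and the brown look-alike untouched. I'll hand the job in.

```bash
python3 -c "
from cell import env
print(env.job_done())"
```

```text
the job is handed in; nothing more can be done
None
```

The pin is in the flange bore with its collar flat on the plate, released, and the job is handed in at about 14 s; the highest force reading was about 11 N against the 40 N limit, and I saw nothing else disturbed, though the arm hid part of the final scene view.

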